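# Pack out a circuit board in its test jig and hold it down on the rests

## Robot

A 6-joint arm with a two-finger parallel gripper is mounted at the origin on the work surface. World frame = base frame: x ahead of the robot, y to its left, z up, the work surface at z = 0. Lengths are in mm, angles in degrees, forces in N, time in s.
With the tool pointing down it reaches from about 250 to 850 mm from the base axis. Payload 12.5 kg.
Tool frame: the origin (TCP) lies midway between the tips of the shut fingers; the grasp point (between the pads) lies 19 mm behind it; x points along the fingers, y is the direction in which the jaws open and shut, and the axes are right-handed (so a half turn about x gives the same grasp; the last joint's range is limited). The gripper opens to 93 mm and grips with 3 to 60 N. Pads are 15 mm wide; open, the fingers measure 128 mm over their backs; the gripper's body (75 mm by 188 mm) begins 65 mm behind the grasp point.
Start: joints at [62.475, 20.094, 94.641, -0, 65.266, -4.847], TCP at [212.018, 507.477, 218.633] pointing down, gripper open.
Joint ranges: [-157.81, 157.81], [-45, 120.19], [0.68, 151.7], [-89.99, 269.99], [4.06, 180], [-164.3, 164.3]. Speed limits (degrees/s): [127.2, 127.2, 159.86, 180, 180, 180].

## Interface

Orientations are given as a 3x3 rotation matrix whose columns are the frame's x, y, z axes.
In Python, from plant import status, optics, env gives the robot as it stands. The module is installed in compiled form; this text tells all that it offers.
- The arm moves only by the tool jog_arm, never from a script. Its argument "commands" is a list of rows, each a list of 7 numbers: the turn, a rotation vector about the world's x, y, z in rad, then the shift along the world's x, y, z in cm, then the opening, from 0 (shut) to 1 (fully open). A call has 1 to 20 rows; each row is the pose to reach, as a shift and turn from the pose measured when the call began; what a row does not reach only later rows make up. A row lasts 1/8 s, in which the tool goes at most 62.5 mm and 10.7 degrees, less where a joint would pass 70% of its speed; a pose out of reach is approached as far as the arm can. A call with a gripper value outside its range is refused whole. The fingers move at their own pace and stop on an object; "squeeze" is the grip in N (left out, the last holds). Time passes only in rows, so rows that repeat a pose let the fingers close. It gives the time, the measured TCP pose, the force and the opening at its end, in the units of the state.
- status.read_state(): the state, without advancing time (a new reading comes with each control period).
- optics.get_image(name): name is "side" or "top"; returns a dict with "image" (384x512x3 uint8, red, green, blue), "range_z" (384x512 float32, mm along the optical axis (not along the pixel's ray), 0 where there is no reading), "fx", "fy", "cx", "cy" (pixels), "R" (3x3) and "t" (3): a world point X has camera coordinates R X + t. Camera axes: x right, y down, z forward; pixel columns grow to the right and rows downward; lengths in mm; the calibration is good to about 2 mm. A picture is of the moment at which its call begins.
- env.hand_in(): hands the job in, once; it reports no verdict.
The state is a dict: "time_s": time; "qpos": joint angles; "joint_velocities": joint speeds; "joint_torque": joint torques, N m; "ee_pos": TCP position; "eef_rot": TCP orientation; "wrist_force": force on the tool from outside, world axes, zero at the start; "torque": the same for the moment, N m; "opening": opening from 0.0 (shut) to 1.0 (fully open).
Only numpy, scipy, OpenCV 4.12 (cv2) and the standard library are available. Lean on these libraries where they do the work, as an engineer would, in place of code of your own. Each camera call takes 0.05 s, during which the arm holds its last target.

## Task

Slide the narrower white packing piece down into the gap between the circuit board and the aluminium fence, at the fence's pocket, the only place wide enough for it, until it stands fully down on the jig's deck, so that the board cannot shift, and let go of it. Then, with the fingertips on the metal can in its middle, press the board down flush on its rests and finish while still holding it pressed there. Be gentle with the board, never loading it with more than 25 N, and leave the other things on the bench where they are.

Things in the scene. Friction and masses are not known exactly. Their poses are not given: they have to be found in the camera images.
- jig: Fixed test jig: grey box, aluminium deck, 190 (x) x 242 (y) x 45 mm high, yaw differs. Origin: centre of its underside on the bench; z up; deck at z = 45 mm. The board's nest is at its middle, between four black end stops, 22 mm above the deck, at x = +-47 to 57 mm. Four rubber-tipped rests, 12 mm high, stand under the board's corners; the tips give 1.5 mm (6 N per mm together), then are hard.
- lifter0 (a joint): One of the four alike brass spring lifters in the deck (x = +-36, y = +-18 mm in the jig), which carry the board 6 mm above the rests. 0: up; 0.006 m: board flush on the rests. All four together push up with 2.8 N at 0 and 9.5 N at 0.006 m (1.1 N per mm), the board's weight of 0.9 N helping the press.
- fence: Fixed aluminium fence, an H seen from above: 150 (x) x 37.5 (y) x 25 mm high; in each long face a pocket 12 mm deep from x = -35 to +27 mm (middle x = -4), leaving a web 13.5 mm wide. Bolted on the deck, axes as the jig's, left or right of the board, 80 mm from the jig's middle; its x shift differs. Gap from board edge to web 22 to 25 mm, elsewhere 11. Origin: centre of underside, on deck.
- ifbox: Fixed grey interface box with small knob and lamps on its top, 96 (x) x 57.5 (y) x 35 mm high (knob 45), bolted to the deck on the other side of the board from the fence, about 1 mm from the board's edge: no room there. Origin: centre of its underside, on the deck.
- board: Loose green circuit board, 90 (x) x 100 (y) x 2 mm, 90 g, level on the spring lifters in the nest, with 1 mm play to box and stops. In its middle a flat metal can 36 x 36 mm, top 7 mm above the board's underside; connectors at the x edges reach 12 mm above it. Origin: centre of its underside, 63 mm above the jig's underside at the start, 57 mm when flush on the rests.
- packer: Loose white plastic packing piece, the narrower of two, upright on the bench, about 60 g: body 44 (x) x 22 (y) x 28 mm high, lower edges rounded 4 mm; on its top a central grip tab 30 (x) x 12 (y) x 34 mm high (62 mm in all). Origin: centre of its underside. Alike both ways round. Goes in with its 44 mm length along the fence.
- wide_packer: Loose white plastic packing piece for another board, same shape but its body 34 mm wide (y): too wide for this gap. Near the narrower one; the two may change places. Leave it alone. Origin: centre of its underside.
- meter: Black hand-held multimeter, 150 x 74 x 34 mm, lying on the bench; bystander. Origin: centre of its underside.
- driver: Screwdriver lying on the bench beyond the jig; bystander.
- parts_tray: Clear divided parts tray, 100 x 140 x 30 mm, on the bench; bystander. Origin: centre of its underside.
Things that resemble listed ones, but are neither listed nor needed, are in the scene too. Leave any green or red look-alike of the packer alone.

How it is judged:
By the outcome, as a careful person would: the job done as asked, in the order asked, and still so for the second after the job is handed in, while the arm keeps its last pose, push and grip.
It also fails if it takes over 45 s, if anything falls off the work surface, if the arm or the gripper's body presses on something with over 40 N, if the wrist force passes 120 N, or if a joint passes its speed limit or range.

## Working session

There is one attempt and no reset: what is moved stays moved. The work goes in short steps, Python scripts to look and compute and a tool call to move; the robot and the scene stay as the last step left them, time stands still between calls to the robot, and variables do not carry over. Pictures are saved under pics/ and viewed, and the job is handed in when it is done.

Besides the shell and the picture viewer there is one more tool, called after "Emit:" by a JSON object that holds its "op" and its "data". jog_arm: Moves the arm, as the interface text tells. Its arguments: {"type":"object","properties":{"commands":{"type":"array"},"squeeze":{"type":"number"}},"required":["commands"]}

```bash
mkdir -p pics; cat > h.py <<'E'
import numpy as np, cv2, pickle
from plant import status, optics, env
def snap(tag):
    o={}
    for n in ("top","side"):
        d=optics.get_image(n); o[n]=d
        cv2.imwrite(f"pics/{tag}_{n}.png",d["image"][:,:,::-1])
    pickle.dump(o,open(f"pics/{tag}.pkl","wb")); return o
def load(tag): return pickle.load(open(f"pics/{tag}.pkl","rb"))
def ray(d,u,v,z):
    R=np.array(d["R"]);t=np.array(d["t"])
    c=-R.T@t; r=R.T@np.array([(u-d["cx"])/d["fx"],(v-d["cy"])/d["fy"],1.])
    return c+r*(z-c[2])/r[2]
def proj(d,X):
    p=np.array(d["R"])@np.array(X,float)+np.array(d["t"]); return p[0]/p[2]*d["fx"]+d["cx"],p[1]/p[2]*d["fy"]+d["cy"]
def cloud(d):
    z=d["range_z"].astype(float);v,u=np.indices(z.shape)
    P=np.stack([(u-d["cx"])/d["fx"]*z,(v-d["cy"])/d["fy"]*z,z],-1)
    W=(P-np.array(d["t"]))@np.array(d["R"]); W[z==0]=np.nan; return W
E
python3 - <<'E'
from h import *
o=snap("a")
for n,d in o.items():
    print(n,d["fx"],d["fy"],d["cx"],d["cy"],np.round(d["R"],4).tolist(),np.round(d["t"],1), -np.array(d["R"]).T@np.array(d["t"]))
print(status.read_state())
E
```

```text
top 484.3445688793287 484.3445688793287 259.3044852027488 181.18782518488072 [[0.0091, -0.9999, 0.009], [-0.9892, -0.0103, -0.1463], [0.1464, -0.0075, -0.9892]] [  68.2  636.6 1260.4] [ 444.58697912   84.2417252  1339.2543517 ]
side 457.8940652023989 457.8940652023989 257.5051561884456 189.6035452756113 [[0.9986, -0.0519, -0.0133], [-0.0403, -0.5638, -0.825], [0.0353, 0.8243, -0.565]] [-623.2  114.8 1217.5] [ 583.95042519 -971.26564319  774.29417326]
{'time_s': 0.1, 'qpos': array([ 6.24753375e+01,  2.01191176e+01,  9.46726539e+01,  2.19169601e-03,
        6.52669641e+01, -4.84679009e+00]), 'joint_velocities': array([-0.03751777, -0.06888278, -0.06450235,  0.04307132, -0.06901535,
       -0.00354614]), 'joint_torque': array([-2.22008375e-04, -4.98024058e+01, -2.85700929e+01,  7.00023584e-02,
        2.39959726e-02, -6.63182550e-05]), 'ee_pos': array([211.87203614, 507.2168329 , 218.17983405]), 'eef_rot': array([[-5.04553987e-04,  3.85564257e-01,  9.22680849e-01],
       [-8.93040648e-04,  9.22680425e-01, -3.85564568e-01],
       [-9.99999474e-01, -1.01852964e-03, -1.21217533e-04]]), 'wrist_force': array([ 1.52788347, -0.2376455 , -0.06494975]), 'torque': array([ 0.04871479, -0.05250765, -0.0458188 ]), 'opening': 1.0025895763960473}
```

View pics/a_top.png

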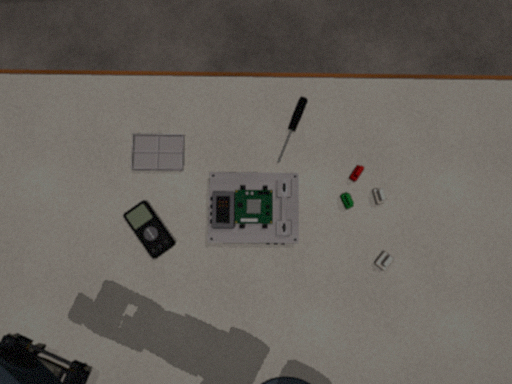

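View pics/a_side.png

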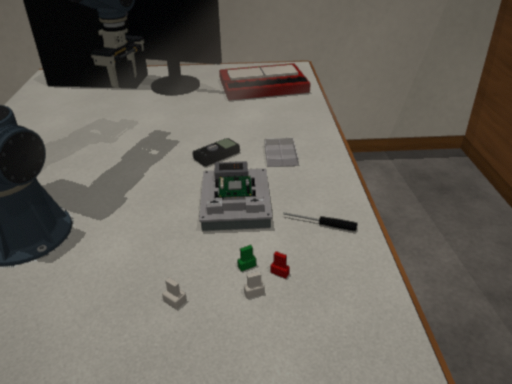

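```bash
python3 - <<'E'
from h import *
o=load("a")
t=o["top"]["image"][:,:,::-1]; s=o["side"]["image"][:,:,::-1]
a=cv2.resize(t[160:280,200:310],None,fx=5,fy=5,interpolation=cv2.INTER_CUBIC)
cv2.imwrite("pics/a1.png",a)
b=cv2.resize(t[155:280,330:400],None,fx=4.5,fy=4.5,interpolation=cv2.INTER_CUBIC)
c=cv2.resize(s[235:315,150:300],None,fx=5,fy=5,interpolation=cv2.INTER_CUBIC)[:, :]
cv2.imwrite("pics/a2.png",b); cv2.imwrite("pics/a3.png",c)
W=cloud(o["top"])
for (u,v) in [(377,196),(383,260),(252,208),(290,240)]:
    print(u,v,np.round(W[v,u]))
for n in("top","side"):
    W=cloud(o[n]);hsv=cv2.cvtColor(o[n]["image"],cv2.COLOR_RGB2HSV)
    # things above the bench near packers
    m=(W[...,2]>12)&(W[...,2]<80)&(W[...,1]<-150)
    k,l,st,ce=cv2.connectedComponentsWithStats(m.astype(np.uint8))
    for i in range(1,k):
        if st[i,4]>15: print(n,st[i],np.round(ce[i],1),np.round(np.median(W[l==i],0),1), np.median(hsv[l==i],0), W[l==i][:,2].max())
E
```

```text
377 196 [ 601. -247.   29.]
383 260 [ 429. -258.   30.]
252 208 [561.  93.  68.]
290 240 [479.  -9.  45.]
top [349 165  15  17 136] [356.5 172.9] [ 661.2 -189.5   30.6] [  2. 230.  90.] 71.0295801256082
top [372 188  14  17 164] [378.9 195.6] [ 600.  -248.8   32.5] [ 19.   26.  104.5] 67.84479240147749
top [341 192  13  18 153] [347.2 200.5] [ 586.1 -162.6   32.9] [ 65. 189.  63.] 65.73426401414704
top [375 252  19  19 223] [384.  260.9] [ 426.5 -258.9   28.6] [ 19.  21. 112.] 68.00288543410399
side [237 244  20  25 322] [246.2 256.8] [ 588.9 -172.4   32.3] [ 66.  205.   55.5] 64.84504063264238
side [270 251  20  25 336] [279.7 263.4] [ 665.7 -200.3   33.7] [  1. 235.  80.] 64.01560520020179
side [244 271  21  25 360] [253.6 283.5] [ 602.8 -259.4   32.2] [ 19.  31. 100.] 64.38810570678368
side [162 278  24  28 418] [173.1 292.4] [ 428.5 -272.2   28.4] [ 19.  31. 108.] 63.693534765466815
```

```bash
sleep 1
```

```text
(no output)
```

View pics/a1.png

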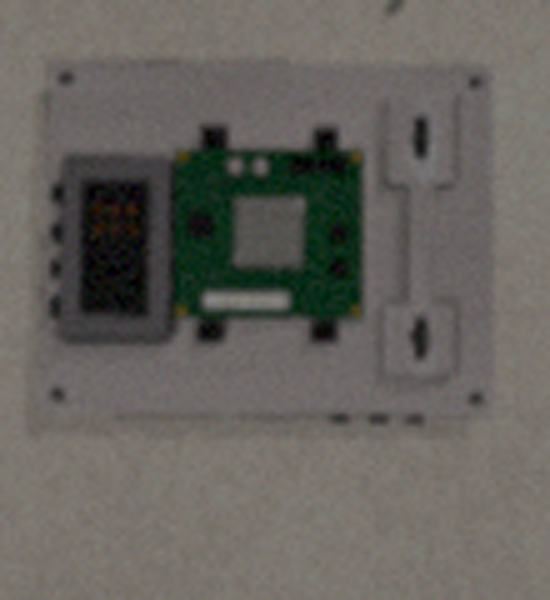

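View pics/a2.png

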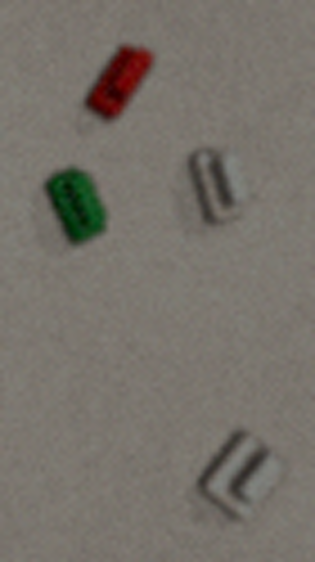

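View pics/a3.png

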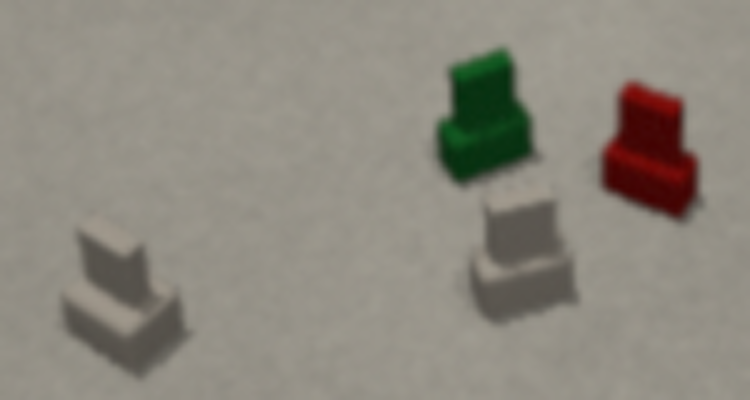

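```bash
cat >> h.py <<'E'
def avg(tag,names=("top","side"),n=6):
    o={}
    for k in names:
        L=[optics.get_image(k) for _ in range(n)]
        d=L[-1]; d["image"]=np.clip(np.mean([x["image"].astype(float) for x in L],0),0,255).astype(np.uint8)
        z=np.array([x["range_z"] for x in L],float); z[z==0]=np.nan
        d["range_z"]=np.nan_to_num(np.nanmedian(z,0)); o[k]=d
    pickle.dump(o,open(f"pics/{tag}.pkl","wb")); return o
def crop(d,u0,u1,v0,v1,f,name,gain=1.0):
    a=cv2.resize(d["image"][v0:v1,u0:u1,::-1],None,fx=f,fy=f,interpolation=cv2.INTER_CUBIC)
    a=np.clip(a*gain,0,255).astype(np.uint8)
    for i in range(u0,u1,10): cv2.putText(a,str(i),(int((i-u0+.5)*f),8),0,.3,(0,255,255)); cv2.line(a,(int((i-u0+.5)*f),10),(int((i-u0+.5)*f),14),(0,255,255))
    for i in range(v0,v1,10): cv2.putText(a,str(i),(0,int((i-v0+.5)*f)),0,.3,(0,255,255))
    cv2.imwrite("pics/"+name+".png",a)
E
python3 - <<'E' 2>/dev/null
from h import *
o=avg("b")
crop(o["top"],205,303,165,250,7,"b_jig",1.7)
crop(o["top"],360,400,180,215,14,"b_pk",1.7)
crop(o["side"],232,276,262,306,13,"b_pks",1.7)
crop(o["side"],195,280,155,235,8,"b_jigs",1.7)
E
```

```text
(no output)
```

View pics/b_jig.png

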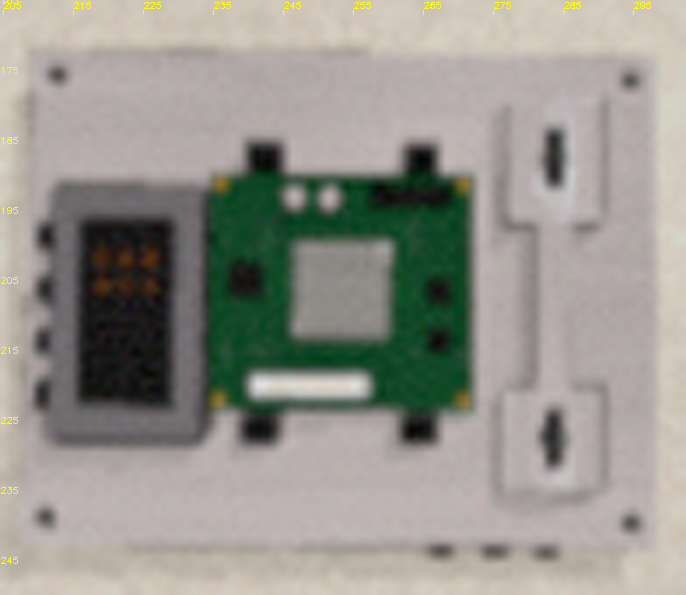

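View pics/b_pk.png

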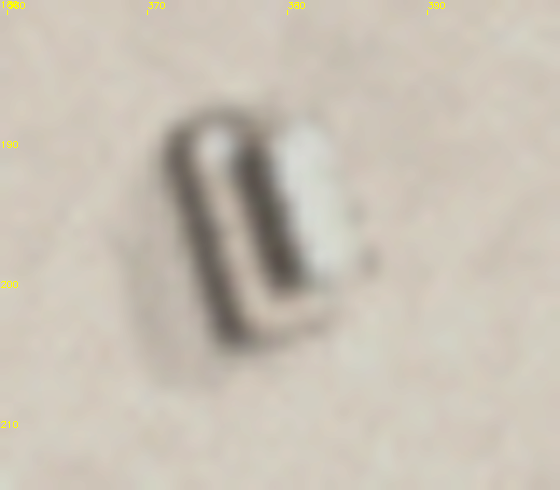

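View pics/b_pks.png

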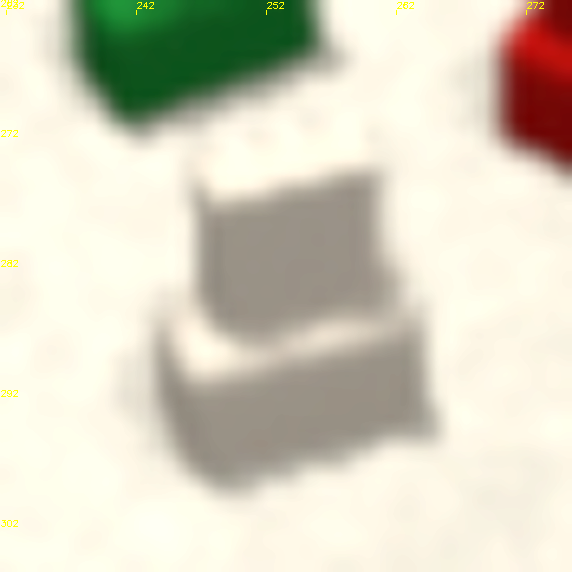

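View pics/b_jigs.png

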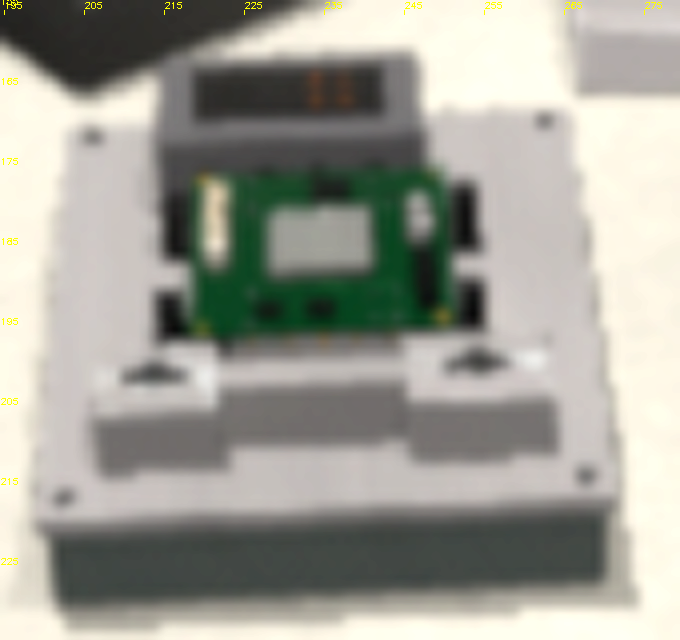

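```bash
python3 - <<'E'
from h import *
o=load("b");d=o["top"]
im=d["image"].astype(float);g=im.sum(2)
# screws
for (u,v) in [(213,175),(295,176),(211,238),(295,239)]:
    w=g[v-4:v+5,u-4:u+5]; k=np.clip(np.median(w)-w-25,0,None); yy,xx=np.mgrid[v-4:v+5,u-4:u+5]
    cu,cv=(k*xx).sum()/k.sum(),(k*yy).sum()/k.sum(); print("screw",cu,cv,ray(d,cu,cv,45).round(1))
# board green ratio: G - R
gr=im[...,1]-im[...,0]; print(gr[205,265],gr[205,275])
full=np.median(gr[200:215,262:268])
def cross(p,lv): # subpixel crossings
    s=np.sign(p-lv);return [i+(lv-p[i])/(p[i+1]-p[i]) for i in range(len(p)-1) if s[i]!=s[i+1]]
for r0,r1 in [(192,200),(200,208),(208,216),(214,222)]:
    p=gr[r0:r1,262:280].mean(0); print("board right edge rows",r0,r1,np.round(np.array(cross(p,(p[:4].mean()+p[-5:].mean())/2))+262,2))
    p=gr[r0:r1,225:245].mean(0); print("   left",np.round(np.array(cross(p,(p[:4].mean()+p[-5:].mean())/2))+225,2))
for c0,c1 in [(237,240),(250,258),(264,269)]:
    p=gr[180:200,c0:c1].mean(1); print("board far edge",c0,np.round(np.array(cross(p,(p[:5].mean()+p[-5:].mean())/2))+180,2))
    p=gr[216:235,c0:c1].mean(1); print("board near edge",c0,np.round(np.array(cross(p,(p[-5:].mean()+gr[200:215,266].mean())/2))+216,2))
for r0,r1 in [(199,204),(204,209),(209,213),(213,218)]: print("web prof",r0,g[r0:r1,268:300].mean(0).round(0))
print("pocket rows col 279..282"); 
for c in (277,278,279,280): print(c,g[190:228,c].round(0))
W=cloud(d)
print(np.nanmedian(W[200:217,266:292,2],0).round(1))
E
```

```text
screw 212.64027538726333 175.32013769363166 [650.8 200.7  45. ]
screw 294.40934579439255 176.22990654205609 [650.6 -20.5  45. ]
screw 211.0791788856305 238.4516129032258 [481.2 200.9  45. ]
screw 294.7447154471545 239.25691056910568 [481.2 -21.2  45. ]
28.0 -6.0
board right edge rows 192 200 [271.74]
   left [234.59]
board right edge rows 200 208 [271.45]
   left [234.07]
board right edge rows 208 216 [271.48]
   left [234.42]
board right edge rows 214 222 [271.35]
   left [234.15]
board far edge 237 [190.32]
board near edge 237 [222.84]
board far edge 250 [189.81 198.83]
board near edge 250 [217.67 221.6  222.52]
board far edge 264 [189.49 191.35 193.76]
board near edge 264 [223.6]
web prof 199 [ 75.  76.  71.  94. 198. 302. 316. 304. 301. 306. 299. 276. 256. 245.
 292. 306. 303. 303. 300. 297. 298. 303. 304. 302. 302. 302. 300. 302.
 299. 299. 318. 352.]
web prof 204 [ 52.  61.  64.  93. 192. 301. 315. 311. 306. 307. 299. 273. 252. 244.
 293. 308. 304. 304. 302. 301. 300. 302. 300. 301. 298. 301. 299. 300.
 302. 301. 315. 347.]
web prof 209 [ 67.  74.  65.  90. 194. 300. 316. 308. 
[... 548 characters left out ...]
311. 304. 265. 217. 268. 293. 302. 293. 304. 302.
 301. 302. 301. 297. 293. 297. 294. 294. 301. 299. 305. 296. 298. 297.
 289. 279. 269. 307. 319. 314. 311. 314. 313. 313.]
279 [311. 309. 309. 310. 311. 313. 275. 223. 266. 272. 279. 274. 277. 277.
 277. 272. 273. 268. 275. 271. 274. 273. 272. 281. 279. 279. 276. 276.
 270. 252. 259. 299. 307. 309. 308. 308. 310. 312.]
280 [311. 315. 311. 311. 313. 312. 273. 214. 251. 258. 252. 258. 254. 260.
 254. 256. 252. 251. 249. 252. 254. 249. 249. 260. 254. 255. 253. 250.
 254. 241. 256. 308. 309. 312. 306. 314. 310. 310.]
[64.1 65.5 65.3 64.9 63.9 64.7 64.  44.3 44.8 44.3 44.1 44.4 44.6 44.
 44.2 57.5 68.9 69.1 69.4 69.6 69.3 44.4 44.5 44.8 44.9 44. ]
```

```bash
python3 - <<'E'
from h import *
o=load("b");d=o["top"]
print("board edge",ray(d,271.8,208,65),"left",ray(d,234.2,208,65))
print("shading", ray(d,272,208,65))
print("web",ray(d,281.4,208,70))
print("pocket far",ray(d,280,197.2,70),"near",ray(d,280,220,70))
s=o["side"]
# can centroid
im=d["image"].astype(float);
# packer cloud from both
for n in ("top","side"):
    W=cloud(o[n]); m=(W[...,2]>8)&(abs(W[...,0]-600)<45)&(abs(W[...,1]+252)<42)&(W[...,2]<80)
    hsv=cv2.cvtColor(o[n]["image"],cv2.COLOR_RGB2HSV); m&=hsv[...,1]<80
    P=W[m]
    print(n,len(P))
    for lo,hi in [(22,34),(54,70)]:
        Q=P[(P[:,2]>lo)&(P[:,2]<hi)]
        r=cv2.minAreaRect(Q[:,:2].astype(np.float32)); print(lo,r,Q[:,:2].mean(0),len(Q), np.median(Q[:,2]))
# top tab bright blob
g=d["image"].astype(float).sum(2)
print(g[184:206:1,366:390].astype(int))
E
```

```text
board edge [561.9543577   40.91936062  65.        ] left [560.97384901 140.0843764   65.        ]
shading [561.95957683  40.39151737  65.        ]
web [561.74340278  15.84789263  70.        ]
pocket far [590.26631037  19.60981341  70.        ] near [530.19282786  19.44087408  70.        ]
top 172
22 ((602.1233520507812, -252.45069885253906), (43.09519958496094, 20.135427474975586), 16.643253326416016) [ 600.94136434 -249.15062831] 69 26.89607466973981
54 ((602.29931640625, -253.08639526367188), (29.42317008972168, 11.882060050964355), 16.34516716003418) [ 601.75460142 -252.25217116] 58 61.25167331543997
side 388
22 ((602.7237548828125, -254.6112823486328), (43.448551177978516, 21.157712936401367), 16.915355682373047) [ 601.89781585 -259.63593712] 121 26.904977177353107
54 ((602.7295532226562, -254.19717407226562), (29.447368621826172, 11.808771133422852), 14.929098129272461) [ 602.9493469  -255.81207986] 84 60.96218160868443
[[351 357 356 351 343 339 346 352 354 356 350 351 351 349 341 344 347 334
  332 337 342 345 347 346]
 [355 351 353 354 353 352 344 346 348 357 356 359 352 351 34
[... 1361 characters left out ...]
55 340 317 314 320 326 289 199 179 251 309 270 185 159 226 311 339
  346 335 317 343 347 346]
 [357 353 343 317 317 314 322 301 225 165 226 309 310 234 209 245 294 317
  338 342 349 354 350 347]
 [356 355 346 324 315 316 326 311 249 176 201 292 332 298 292 313 335 332
  342 356 354 359 356 348]
 [358 357 349 326 308 317 323 317 283 195 174 262 320 331 332 323 323 320
  338 352 365 357 357 349]
 [350 356 352 331 315 313 323 326 296 215 170 213 275 299 303 303 297 322
  349 356 362 359 355 353]
 [354 348 349 340 320 315 320 324 314 259 218 229 259 282 299 326 340 344
  364 359 362 357 356 357]
 [355 344 353 344 329 322 319 327 318 301 288 294 304 322 341 345 355 352
  365 366 364 358 353 356]]
```

Emit:
{"op": "jog_arm", "data": {"commands": [[0,0,-0.15,2.4,-4.7,0,0.45],[0,0,-0.31,4.9,-9.5,0,0.45],[0,0,-0.46,7.3,-14.3,0,0.45],[0,0,-0.61,9.8,-19,0,0.45],[0,0,-0.77,12.2,-23.8,0,0.45],[0,0,-0.92,14.6,-28.5,0,0.45],[0,0,-1.07,17.1,-33.3,0,0.45],[0,0,-1.23,19.5,-38,0,0.45],[0,0,-1.38,22,-42.8,0,0.45],[0,0,-1.53,24.4,-47.5,0,0.45],[0,0,-1.69,26.8,-52.3,0,0.45],[0,0,-1.84,29.3,-57,-1,0.45],[0,0,-1.99,31.7,-61.8,-3,0.45],[0,0,-2.15,34.2,-66.5,-5,0.45],[0,0,-2.3,36.6,-71.3,-7,0.45],[0,0,-2.456,39.05,-76.05,-9.5,0.45],[0,0,-2.456,39.05,-76.05,-9.5,0.45],[0,0,-2.456,39.05,-76.05,-9.5,0.45]]}}

```text
time_s: 2.95
ee_pos: [602.3, -252.7, 123.6]
eef_rot: [[-0.0, 0.287, -0.958], [0.0, -0.958, -0.287], [-1.0, -0.0, 0.0]]
wrist_force: [-0.6, 0.4, 0.6]
opening: 0.448
```

Emit:
{"op": "jog_arm", "data": {"commands": [[0,0,0,0,-0.06,-4,0.45],[0,0,0,0,-0.06,-7,0.45],[0,0,0,0,-0.06,-8.9,0.45],[0,0,0,0,-0.06,-8.9,0.45],[0,0,0,0,-0.06,-8.9,0.45]], "squeeze": 25}}

```text
time_s: 3.58
ee_pos: [603.1, -253.4, 36.1]
eef_rot: [[0.001, 0.287, -0.958], [-0.001, -0.958, -0.287], [-1.0, 0.001, -0.001]]
wrist_force: [0.1, 0.0, 0.4]
opening: 0.45
```

```bash
python3 - <<'E'
from h import *
o=snap("c")
crop(o["side"],215,300,230,310,8,"c_s",1.7)
crop(o["top"],340,420,160,230,8,"c_t",1.7)
E
```

```text
(no output)
```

View pics/c_s.png

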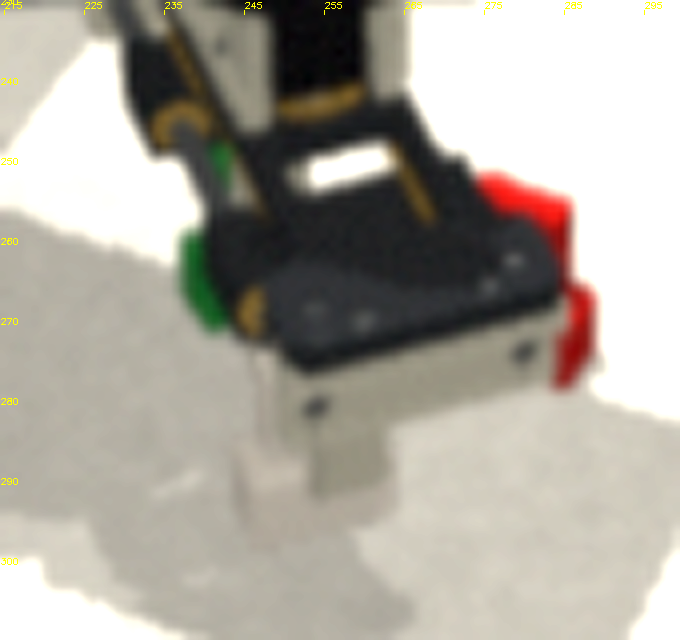

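```bash
python3 - <<'E'
from h import *
d=load("c")["side"]
P=np.array([603.1,-253.4,36]); y=np.array([.287,-.958,0]); x=np.array([.958,.287,0])
for n,q in [("tip front inner",P+21*y),("tip front outer",P+38*y)]:
    print(n,[np.round(proj(d,q+s*7.5*x),1) for s in(-1,1)])
c=np.array([602.4,-253.3,0])
print("body top front",[np.round(proj(d,c+11*y+s*22*x+[0,0,28]),1) for s in(-1,1)])
print("body low front",[np.round(proj(d,c+11*y+s*18*x+[0,0,0]),1) for s in(-1,1)])
E
```

```text
tip front inner [array([253.7, 289.5]), array([260.2, 287.7])]
tip front outer [array([256.3, 295. ]), array([262.9, 293.2])]
body top front [array([245.6, 290.6]), array([264.5, 285.4])]
body low front [array([247.7, 298.9]), array([262.9, 294.7])]
```

Emit:
{"op": "jog_arm", "data": {"commands": [[0,0,0,-0.05,0,-0.15,0.3],[0,0,0,-0.05,0,-0.15,0.1],[0,0,0,-0.05,0,-0.15,0.0],[0,0,0,-0.05,0,-0.15,0.0],[0,0,0,-0.05,0,-0.15,0.0],[0,0,0,-0.05,0,-0.15,0.0]], "squeeze": 30}}

```text
time_s: 4.42
ee_pos: [602.5, -253.5, 34.6]
eef_rot: [[0.002, 0.287, -0.958], [-0.001, -0.958, -0.287], [-1.0, 0.001, -0.001]]
wrist_force: [0.0, 0.9, 1.1]
opening: 0.126
```

Emit:
{"op": "jog_arm", "data": {"commands": [[0,0,0,0,0,3,0],[0,0,0,0,0,7.5,0],[0,0,0,-0.2,1.5,11,0],[0,0,-0.05,-0.9,6,11,0],[0,0,-0.1,-1.6,11,11,0],[0,0,-0.15,-2.3,16,11,0],[0,0,-0.2,-3,20.5,11,0],[0,0,-0.25,-3.7,24.5,11,0],[0,0,-0.292,-4.25,27.2,11,0],[0,0,-0.292,-4.25,28.17,11,0],[0,0,-0.292,-4.25,28.17,10,0],[0,0,-0.292,-4.25,28.17,9,0],[0,0,-0.292,-4.25,28.17,9,0],[0,0,-0.292,-4.25,28.17,9,0]]}}

```text
time_s: 6.18
ee_pos: [560.1, 27.6, 124.5]
eef_rot: [[0.001, -0.002, -1.0], [-0.001, -1.0, 0.002], [-1.0, 0.001, -0.001]]
wrist_force: [-0.5, 0.3, -0.9]
opening: 0.125
```

```bash
python3 - <<'E'
from h import *
o=avg("d",n=4)
s=status.read_state();print(s["ee_pos"],s["eef_rot"].round(4),s["wrist_force"],s["opening"])
crop(o["side"],195,280,140,235,7,"d_s",1.7)
crop(o["top"],205,303,165,250,7,"d_t",1.7)
E
```

```text
[560.08930021  28.1933411  124.69065848] [[ 0.0015 -0.001  -1.    ]
 [-0.001  -1.      0.001 ]
 [-1.      0.001  -0.0015]] [ 0.31217459 -0.45417327 -0.94591108] 0.12605678324791833
```

View pics/d_s.png

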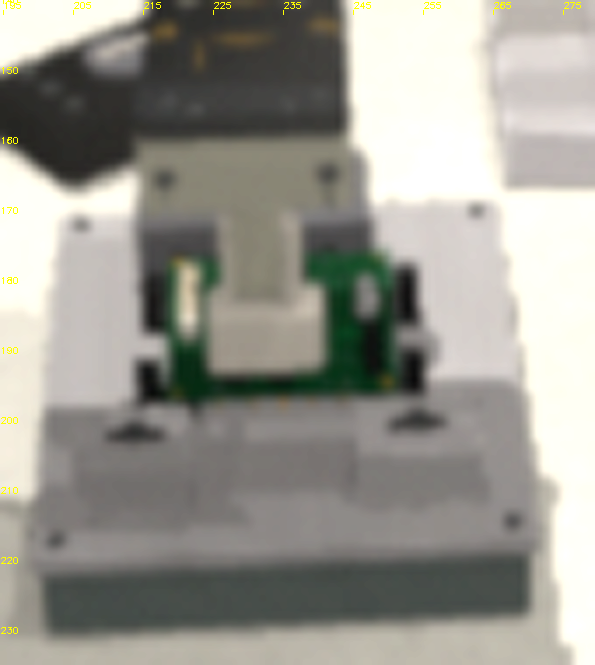

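View pics/d_t.png

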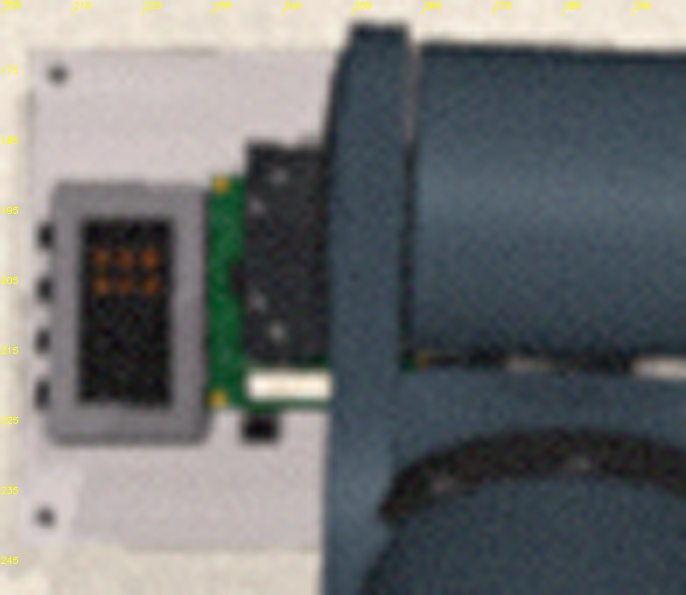

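```bash
python3 - <<'E'
from h import *
o=load("d");b=load("b");s=o["side"];sb=b["side"]
W=cloud(s)
# packer front face
m=np.zeros(W.shape[:2],bool); m[183:192,226:241]=1
Q=W[m]; print("packer face med",np.nanmedian(Q,0), "expected y",28.2-11)
g=s["image"].astype(float).sum(2); gb=sb["image"].astype(float).sum(2)
print("packer row prof",g[186:191,218:248].mean(0).round(0))
print("pocket rows (b) outer web face prof row 203-207",gb[203:207,215:255].mean(0).round(0))
print("col prof b rows188-212",gb[188:213,228:240].mean(1).round(0), (sb["image"][188:213,228:240,1].astype(float)-sb["image"][188:213,228:240,0]).mean(1).round(1))
print("col prof d rows",g[176:200,229:239].mean(1).round(0))
Wb=cloud(sb); print(np.nanmedian(Wb[190:212,228:240],1).round(1))
E
```

```text
packer face med [562.67868458  16.34684257 108.83431715] expected y 17.2
packer row prof [187. 129. 132. 174. 169. 138. 175. 242. 264. 265. 265. 264. 264. 264.
 265. 268. 274. 277. 276. 275. 276. 274. 249. 164.  83.  56.  56.  52.
  43.  35.]
pocket rows (b) outer web face prof row 203-207 [317. 317. 316. 317. 323. 336. 328. 259. 225. 224. 223. 221. 216. 214.
 212. 212. 212. 210. 207. 206. 206. 205. 206. 203. 202. 201. 201. 201.
 202. 199. 221. 272. 288. 288. 287. 289. 294. 296. 294. 292.]
col prof b rows188-212 [199. 130.  87.  67.  59.  52.  53.  62. 102. 167. 202. 248. 315. 334.
 306. 238. 201. 197. 196. 196. 195. 200. 240. 311. 336.] [ 1.8  9.2 25.2 32.5 26.5 21.4 24.8 29.5 12.7  0.  -2.2 -2.8 -3.  -3.2
 -3.2 -2.9 -2.3 -2.1 -2.4 -2.4 -2.5 -2.3 -2.5 -3.2 -3.4]
col prof d rows [225. 224. 224. 225. 231. 235. 242. 267. 291. 289. 276. 271. 269. 268.
 268. 264. 234. 140.  59.  44.  99. 178. 210. 224.]
[[562.5  67.5  64.2]
 [562.5  62.5  64.3]
 [562.5  57.9  64.1]
 [562.4  51.7  64.6]
 [562.3  48.5  64.3]
 [562.3  43.8  64.3]
 [562.2  39.2  63.8]
 [561.6  62.2  44.3]
 [561.6  58.1  43.7]
 [561.5  53.5  44. ]
 [562.3  13.8  68.7]
 [562.2   9.3  68.7]
 [562.2   4.1  69.3]
 [562.1   2.6  67.1]
 [561.9   3.2  63.7]
 [561.8   2.7  60.8]
 [561.6   3.4  56.9]
 [561.5   2.8  54. ]
 [561.4   2.9  50.8]
 [561.2   3.1  47.1]
 [561.1   3.2  44.2]
 [561.1  -1.9  44.1]]
```

```bash
python3 - <<'E'
from h import *
o=load("d");b=load("b");s=o["side"];sb=b["side"]
g=(sb["image"][...,1].astype(float)-sb["image"][...,0])
p=g[188:204,228:240].mean(1); 
print("board edge",[ray(sb,234,r,65)[1].round(1) for r in (195.8,196.2,196.5)])
print("web inner",[ray(sb,234,r,70)[1].round(1) for r in (198.9,199.2,199.5)], "web outer",[ray(sb,234,r,70)[1].round(1) for r in(202.6,202.9)])
r=189
print("packer x",ray(s,224.2,189,102)[0], [ (lambda c,rr:(c+rr*((17-c[1])/rr[1])).round(1))(-np.array(s["R"]).T@s["t"], np.array(s["R"]).T@np.array([(u-s["cx"])/s["fx"],(188.-s["cy"])/s["fy"],1])) for u in (224.2,241)])
print("pocket x",[ray(sb,u,205,57.)[0].round(1) for u in (221.9,245.4)])
W=cloud(sb)
# pocket end edges at upper level
print("pocket outer", [ray(sb,u,201,70)[0].round(1) for u in (221.9,245.4)])
for n,d,dd in (("side b",sb,0),):
  print(np.nanmedian(W[203:209,224:244,1]))
Wt=cloud(b["top"]); 
E
```

```text
board edge [np.float64(38.5), np.float64(36.7), np.float64(35.3)]
web inner [np.float64(17.1), np.float64(15.8), np.float64(14.4)] web outer [np.float64(0.5), np.float64(-0.9)]
packer x 539.4565521298723 [array([539.7,  17. , 106.2]), array([583.3,  17. , 104. ])]
pocket x [np.float64(531.0), np.float64(593.1)]
pocket outer [np.float64(531.7), np.float64(593.5)]
2.9518054363426023
```

Emit:
{"op": "jog_arm", "data": {"commands": [[0,0,0,0,0,-0.8,0],[0,0,0,0,0,-1.6,0],[0,0,0,0,0,-2,0],[0,0,0,0,0,-2.2,0],[0,0,0,0,0,-2.3,0],[0,0,0,0,0,-2.3,0]]}}

```text
time_s: 7.32
ee_pos: [560.1, 28.3, 101.8]
eef_rot: [[0.002, -0.001, -1.0], [-0.001, -1.0, 0.001], [-1.0, 0.001, -0.002]]
wrist_force: [0.4, 1.4, -1.0]
opening: 0.127
```

Emit:
{"op": "jog_arm", "data": {"commands": [[0,0,0,0,0,-0.1,0],[0,0,0,0,0,-0.2,0],[0,0,0,0,0,-0.3,0],[0,0,0,0,0,-0.4,0],[0,0,0,0,0,-0.4,0]]}}

```text
time_s: 7.95
ee_pos: [560.3, 28.5, 97.7]
eef_rot: [[0.002, -0.001, -1.0], [-0.0, -1.0, 0.001], [-1.0, 0.0, -0.002]]
wrist_force: [0.6, 4.6, 1.8]
opening: 0.126
```

```bash
python3 - <<'E'
from h import *
o=avg("e",("side",),4)
for i in range(2):
    s=status.read_state();print(s["ee_pos"],s["wrist_force"],s["torque"])
crop(o["side"],195,280,140,235,7,"e_s",1.7)
E
```

```text
[560.24464649  28.54983957  97.73594437] [1.20411571 5.47135493 0.34116911] [ 1.09906384 -0.01950615  0.06014136]
[560.24464649  28.54983957  97.73594437] [1.20411571 5.47135493 0.34116911] [ 1.09906384 -0.01950615  0.06014136]
```

View pics/e_s.png

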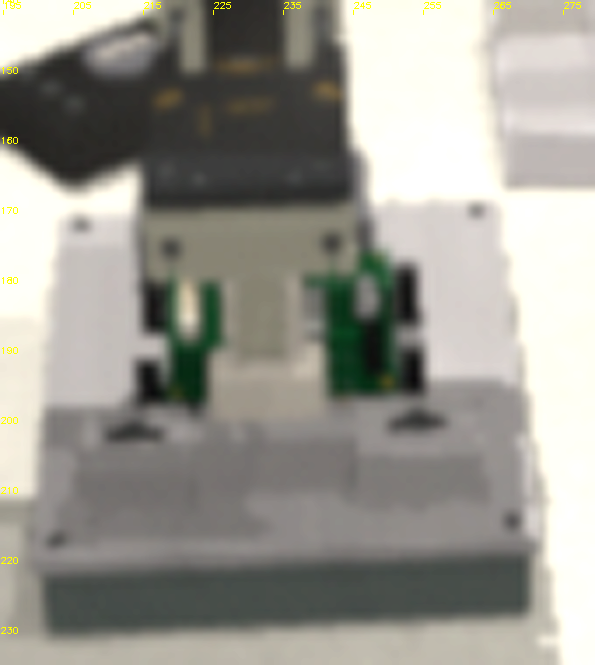

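Emit:
{"op": "jog_arm", "data": {"commands": [[0,0,0,0,0.05,0,0],[0,0,0,0,0.08,0,0],[0,0,0,0,0.08,0,0],[0,0,0,0,0.08,0,0]]}}

```text
time_s: 8.65
ee_pos: [560.2, 29.2, 97.7]
eef_rot: [[0.002, -0.001, -1.0], [-0.001, -1.0, 0.001], [-1.0, 0.001, -0.002]]
wrist_force: [0.4, 0.8, -0.3]
opening: 0.124
```

Emit:
{"op": "jog_arm", "data": {"commands": [[0,0,0,0,0,-0.1,0],[0,0,0,0,0,-0.2,0],[0,0,0,0,0,-0.3,0],[0,0,0,0,0,-0.3,0]]}}

```text
time_s: 9.15
ee_pos: [560.1, 29.2, 94.5]
eef_rot: [[0.002, -0.001, -1.0], [-0.001, -1.0, 0.001], [-1.0, 0.001, -0.002]]
wrist_force: [-0.6, -0.3, -1.0]
opening: 0.129
```

Emit:
{"op": "jog_arm", "data": {"commands": [[0,0,0,0,0,-0.1,0],[0,0,0,0,0,-0.2,0],[0,0,0,0,0,-0.3,0],[0,0,0,0,0,-0.4,0],[0,0,0,0,0,-0.4,0]]}}

```text
time_s: 9.78
ee_pos: [560.1, 29.2, 90.5]
eef_rot: [[0.001, -0.001, -1.0], [-0.001, -1.0, 0.001], [-1.0, 0.001, -0.001]]
wrist_force: [-0.3, -0.2, 0.1]
opening: 0.126
```

Emit:
{"op": "jog_arm", "data": {"commands": [[0,0,0,0,0,-0.15,0],[0,0,0,0,0,-0.3,0],[0,0,0,0,0,-0.45,0],[0,0,0,0,0,-0.6,0],[0,0,0,0,0,-0.75,0],[0,0,0,0,0,-0.9,0],[0,0,0,0,0,-0.95,0],[0,0,0,0,0,-0.95,0]]}}

```text
time_s: 10.78
ee_pos: [560.0, 29.2, 80.9]
eef_rot: [[0.001, -0.001, -1.0], [-0.001, -1.0, 0.001], [-1.0, 0.001, -0.001]]
wrist_force: [-0.2, 1.0, -0.9]
opening: 0.127
```

Emit:
{"op": "jog_arm", "data": {"commands": [[0,0,0,0,0,-0.05,0],[0,0,0,0,0,-0.1,0],[0,0,0,0,0,-0.15,0],[0,0,0,0,0,-0.17,0],[0,0,0,0,0,-0.17,0]]}}

```text
time_s: 11.4
ee_pos: [560.2, 29.2, 79.5]
eef_rot: [[0.002, -0.001, -1.0], [-0.001, -1.0, 0.001], [-1.0, 0.001, -0.002]]
wrist_force: [-1.0, -0.6, 3.8]
opening: 0.123
```

Emit:
{"op": "jog_arm", "data": {"commands": [[0,0,0,0,0,0,0.2],[0,0,0,0,0,0,0.3],[0,0,0,0,0,0,0.35],[0,0,0,0,0,1,0.35],[0,0,0,0,0,4,0.35],[0,0,0,0,0,8,0.35],[0,0,0,-6,5,14,0.35],[0,0,0,-12,10,17,0.2],[0,0,0,-18,13,17,0.0],[0,0,0,-22,16,17,0.0],[0,0,0,-22,16,17,0.0]]}}

```text
time_s: 12.78
ee_pos: [338.2, 190.1, 250.5]
eef_rot: [[0.003, -0.001, -1.0], [0.0, -1.0, 0.001], [-1.0, -0.0, -0.003]]
wrist_force: [0.8, 1.1, -0.4]
opening: 0.016
```

```bash
python3 - <<'E'
from h import *
o=avg("f",n=6)
s=status.read_state();print(s["ee_pos"],s["wrist_force"],s["opening"])
crop(o["side"],195,280,140,235,7,"f_s",1.7)
crop(o["top"],205,303,165,250,7,"f_t",1.7)
for n in ("top","side"):
    W=cloud(o[n]); m=(abs(W[...,0]-560)<28)&(abs(W[...,1]-28)<25)&(W[...,2]>100)&(W[...,2]<120)
    Q=W[m]; print(n,len(Q),np.median(Q,0),cv2.minAreaRect(Q[:,:2].astype(np.float32)))
# can centre (top)
g=o["top"]["image"].astype(float)
m=((g.max(2)-g.min(2))<18); sub=np.zeros_like(m,np.uint8); sub[197:216,244:264]=m[197:216,244:264]
k,l,st,ce=cv2.connectedComponentsWithStats(sub,connectivity=4); i=1+np.argmax(st[1:,4]); print(st[i],ce[i],ray(o["top"],*ce[i],70))
W=cloud(o["top"]); print("can z",np.nanmedian(W[202:212,249:258],(0,1)),"board z",np.nanmedian(W[200:214,262:266],(0,1)))
E
```

```text
[340.45427979 188.8732376  249.31482925] [-0.64900622  0.72331381  0.35513028] 0.00418169069870724
top 45 [560.91454916  26.60636678 106.14539721] ((559.8707885742188, 27.7182559967041), (27.735261917114258, 7.823441028594971), 0.2600856423377991)
side 48 [561.19292374  23.4098011  105.51946672] ((561.2281494140625, 25.771282196044922), (9.838142395019531, 28.943885803222656), 88.32726287841797)
[246 199  16  15 225] [253.13333333 205.95111111] [566.40932893  90.20327329  70.        ]
can z [565.08651215  90.53864895  69.43456206] board z [565.7475363   62.85019625  64.43710163]
```

View pics/f_s.png

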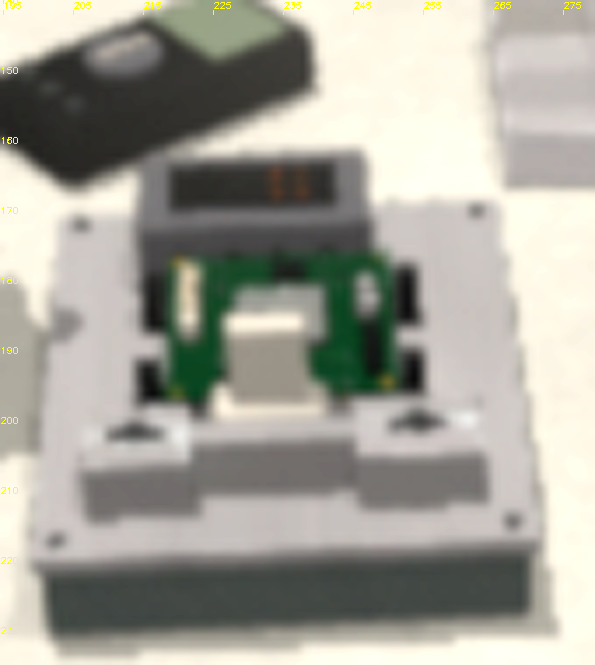

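View pics/f_t.png

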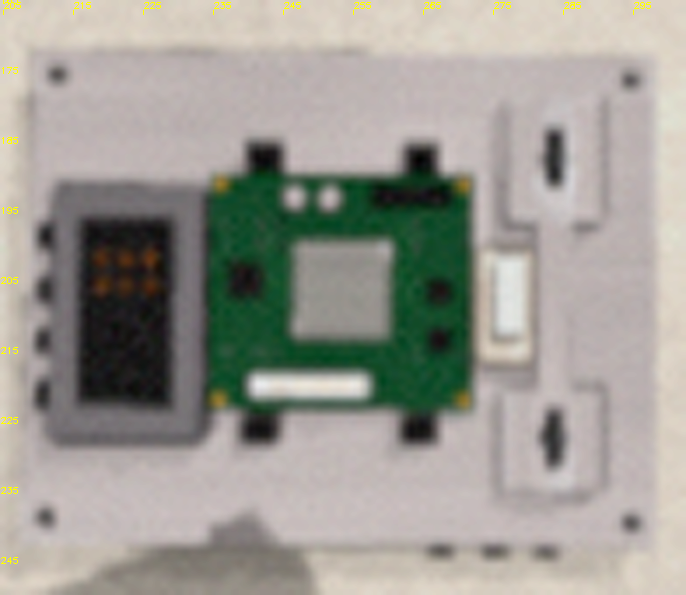

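Emit:
{"op": "jog_arm", "data": {"commands": [[0,0,0,5,-2,0,0],[0,0,0,10,-4.5,0,0],[0,0,0,15,-7,0,0],[0,0,0,19.5,-9,-2,0],[0,0,0,22.55,-9.9,-6,0],[0,0,0,22.55,-9.9,-10,0],[0,0,0,22.55,-9.9,-14,0],[0,0,0,22.55,-9.9,-16,0],[0,0,0,22.55,-9.9,-17,0],[0,0,0,22.55,-9.9,-17.2,0],[0,0,0,22.55,-9.9,-17.2,0],[0,0,0,22.55,-9.9,-17.2,0]]}}

```text
time_s: 14.88
ee_pos: [566.4, 89.9, 78.1]
eef_rot: [[0.003, -0.002, -1.0], [-0.001, -1.0, 0.002], [-1.0, 0.001, -0.003]]
wrist_force: [-0.0, -0.1, 0.2]
opening: 0.007
```

```bash
python3 - <<'E'
from h import *
o=avg("g",n=4)
s=status.read_state();print(s["ee_pos"],s["wrist_force"],s["opening"])
crop(o["side"],195,280,140,235,7,"g_s",1.7)
E
```

```text
[565.98562056  89.89296257  77.39037608] [-0.82579398  0.70027865  0.10852638] 0.0058078126526705945
```

View pics/g_s.png

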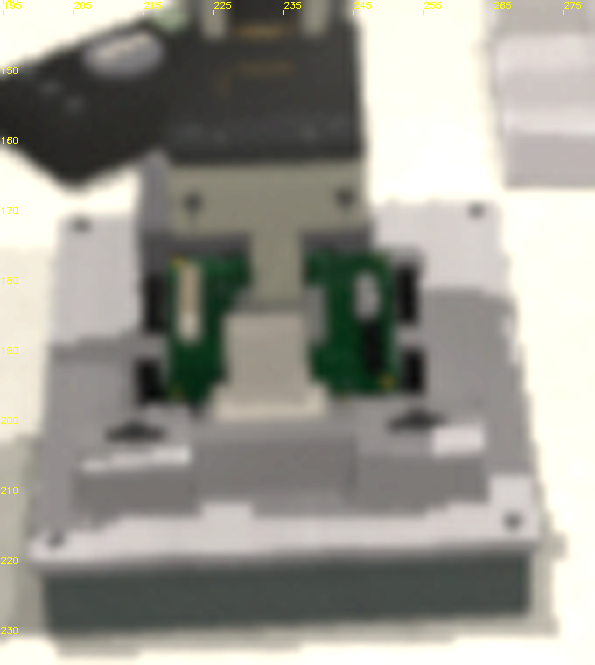

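Emit:
{"op": "jog_arm", "data": {"commands": [[0,0,0,0,0,-0.3,0],[0,0,0,0,0,-0.5,0],[0,0,0,0,0,-0.65,0],[0,0,0,0,0,-0.8,0],[0,0,0,0,0,-0.9,0],[0,0,0,0,0,-0.9,0]]}}

```text
time_s: 16.02
ee_pos: [566.0, 89.9, 68.5]
eef_rot: [[0.001, -0.002, -1.0], [-0.001, -1.0, 0.002], [-1.0, 0.001, -0.001]]
wrist_force: [-1.8, -1.3, 4.5]
opening: 0.006
```

Emit:
{"op": "jog_arm", "data": {"commands": [[0,0,0,0,0,-0.06,0],[0,0,0,0,0,-0.12,0],[0,0,0,0,0,-0.18,0],[0,0,0,0,0,-0.24,0],[0,0,0,0,0,-0.3,0],[0,0,0,0,0,-0.35,0],[0,0,0,0,0,-0.35,0]]}}

```text
time_s: 16.9
ee_pos: [566.0, 89.9, 65.2]
eef_rot: [[0.001, -0.002, -1.0], [-0.001, -1.0, 0.002], [-1.0, 0.001, -0.001]]
wrist_force: [-2.7, -0.3, 7.4]
opening: 0.008
```

Emit:
{"op": "jog_arm", "data": {"commands": [[0,0,0,0,0,-0.05,0],[0,0,0,0,0,-0.1,0],[0,0,0,0,0,-0.14,0],[0,0,0,0,0,-0.17,0],[0,0,0,0,0,-0.17,0],[0,0,0,0,0,-0.17,0]]}}

```text
time_s: 17.65
ee_pos: [566.0, 89.9, 64.0]
eef_rot: [[0.001, -0.002, -1.0], [-0.001, -1.0, 0.002], [-1.0, 0.001, -0.001]]
wrist_force: [-4.7, -0.3, 11.3]
opening: 0.006
```

```bash
python3 - <<'E'
from h import *
for i in range(3):
    o=avg("h",("side",),2); s=status.read_state();print(s["ee_pos"],s["wrist_force"])
E
```

```text
[566.00775015  89.88536379  63.99684811] [-4.77786182  0.05709843 11.20334582]
[565.99098469  89.89459587  63.98539333] [-4.30074517 -0.10598284 10.12096265]
[566.00876791  89.89109247  63.99594794] [-4.26831404 -0.64407539  9.51084283]h.py:26: RuntimeWarning: All-NaN slice encountered
  d["range_z"]=np.nan_to_num(np.nanmedian(z,0)); o[k]=d
```

Emit:
{"op": "jog_arm", "data": {"commands": [[0,0,0,-0.02,0,-0.06,0],[0,0,0,-0.03,0,-0.1,0],[0,0,0,-0.03,0,-0.12,0],[0,0,0,-0.03,0,-0.12,0],[0,0,0,-0.03,0,-0.12,0]]}}

```text
time_s: 18.58
ee_pos: [566.0, 89.9, 63.6]
eef_rot: [[0.002, -0.002, -1.0], [-0.001, -1.0, 0.002], [-1.0, 0.001, -0.002]]
wrist_force: [-5.0, -0.3, 13.5]
opening: 0.01
```

```bash
python3 - <<'E' 2>/dev/null
from h import *
for i in range(3):
    o=avg("h",("side","top"),2); s=status.read_state();print(s["ee_pos"],s["wrist_force"],s["joint_velocities"].round(2))
crop(o["side"],195,280,140,235,7,"h_s",1.7)
for n in("side",):
    W=cloud(o[n]); print("board z",np.nanmedian(W[182:195,244:248,2]),np.nanmedian(W[188:195,219:223,2]), "before",np.nanmedian(cloud(load("f")[n])[182:195,244:248,2]),np.nanmedian(cloud(load("f")[n])[188:195,219:223,2]))
    Q=W[(abs(W[...,0]-560)<28)&(abs(W[...,1]-28)<25)&(W[...,2]>100)&(W[...,2]<120)]; print(len(Q),np.median(Q,0))
E
```

```text
[566.00527951  89.86951908  63.62856929] [-5.28359156 -1.34014048 12.53328124] [ 0.01  0.04 -0.03 -0.04  0.11  0.06]
[565.96398889  89.91098409  63.6173819 ] [-5.00941421 -0.76353426 12.50079538] [ 0.    0.    0.03 -0.05  0.    0.05]
[565.9988831   89.89569104  63.63161706] [-4.1352981  -1.17268325 13.27897432] [ 0.06 -0.07 -0.09  0.01 -0.    0.01]
board z 58.00003538670214 57.43429294233143 before 64.34008346592474 64.22280161265647
47 [560.07860856  23.90412532 105.50822038]
```

View pics/h_s.png

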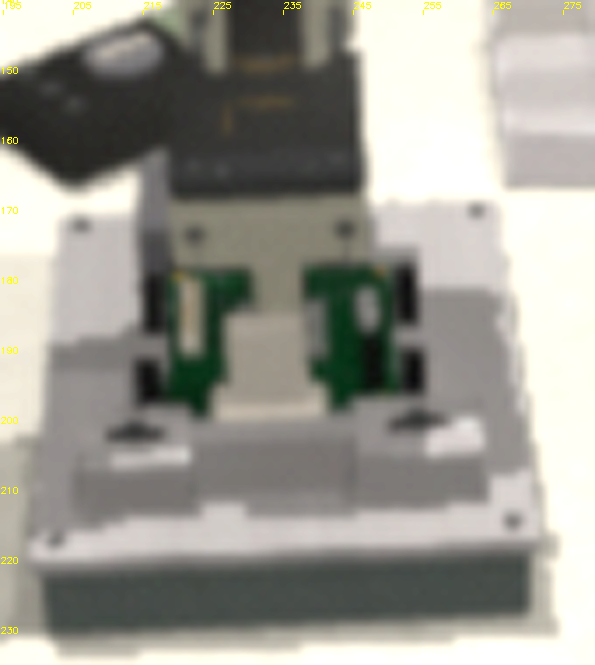

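```bash
python3 -c "
from plant import env
print(env.hand_in())"
```

```text
the job is handed in; nothing more can be done
None
```

I slid the narrower white packing piece into the fence pocket until it stood on the deck and let go of it. Then I pressed the board down through its metal can with the shut fingertips. The job was handed in at about 19 s with the press still held; no verdict was reported.

- **Packing piece:** On the way down it first leaned on the fence web with about 5 N, so I shifted it 0.7 mm toward the board. It then met almost no side force and touched the deck at 4 N. After I let go, its top measured about 106 mm above the bench, against 107 mm expected, and it was straight in the pocket.
- **Board:** Depth readings showed it about 6.5 mm lower than before the press and level within about 0.6 mm. The fingertips were at 63.6 mm, 0.4 mm past flush on the soft rests. The force held at about 13 N down.
- **What disagreed:** A side force of about 5 N along x stayed during the press, and a small correction did not remove it. The total stayed at about 14 N, below the 25 N limit. The two cameras differed by 1–2 mm across the gap, so I trusted the contact force there.
- **Other things:** I did not touch anything else on the bench, but I did not measure the other items again at the end.

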